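# Transfer microscope objectives to the carrying tray in reverse order

### The job

Move the four microscope objectives one by one from the wooden rack into the pockets of the grey tray, in reverse order: the one standing nearest the wooden rack's white end block goes into the pocket farthest from the grey tray's white block, the next one into the next pocket, and so on, so that the last ends up nearest the white block. They are delicate optics: keep each upright all the way, set it gently down on the pocket floor without dropping it and let it go.

Things in the scene. Friction and masses are not known exactly. Their poses are not given: they have to be found in the camera images.
- wood_rack: Brown WOODEN rack, an objective in each pocket at the start. 248 x 68 mm, plus a WHITE end block (22 mm long, 20 high) at its +y end. Four 52 x 52 mm pockets in a row along y, centres at y = +90, +30, -30, -90 mm, x = 0; floor 4 mm above the desk, walls 8 mm thick, tops at 12 mm. Fixed, any yaw, left or right. Origin: on the desk, middle of the row.
- grey_tray: GREY plastic tray, empty at the start. 248 x 68 mm, plus a WHITE end block (22 mm long, 20 high) at its +y end. Four 52 x 52 mm pockets in a row along y, centres at y = +90, +30, -30, -90 mm, x = 0; floor 4 mm above the desk, walls 8 mm thick, tops at 12 mm. Fixed, any yaw, left or right. Origin: on the desk, middle of the row.
- objective_red: Microscope objective with a RED band and red shoulder, upright, lens up, loose, about 0.14 kg, round: straight barrel 32 mm in diameter from the foot to 48 mm high (aluminium, black foot), then a cone and a 19 mm wide steel nose, 63 mm high in all. Origin: centre of its underside; z along its axis, up. At the start it stands on the pad of its own colour, within 4 mm of the pad's middle.
- objective_yellow: Microscope objective with a YELLOW band and yellow shoulder, upright, lens up, loose, about 0.14 kg, round: straight barrel 32 mm in diameter from the foot to 48 mm high (aluminium, black foot), then a cone and a 19 mm wide steel nose, 63 mm high in all. Origin: centre of its underside; z along its axis, up. At the start it stands on the pad of its own colour, within 4 mm of the pad's middle.
- objective_green: Microscope objective with a GREEN band and green shoulder, upright, lens up, loose, about 0.14 kg, round: straight barrel 32 mm in diameter from the foot to 48 mm high (aluminium, black foot), then a cone and a 19 mm wide steel nose, 63 mm high in all. Origin: centre of its underside; z along its axis, up. At the start it stands on the pad of its own colour, within 4 mm of the pad's middle.
- objective_blue: Microscope objective with a BLUE band and blue shoulder, upright, lens up, loose, about 0.14 kg, round: straight barrel 32 mm in diameter from the foot to 48 mm high (aluminium, black foot), then a cone and a 19 mm wide steel nose, 63 mm high in all. Origin: centre of its underside; z along its axis, up. At the start it stands on the pad of its own colour, within 4 mm of the pad's middle.
- pad_red: Thin RED square pad, 50 x 50 x 3 mm, fixed on the floor of one pocket of the wooden rack (its top 7 mm above the desk), under the red objective at the start; it stays there and shows where that objective stood. Origin: centre of its underside, at the pocket's centre.
- pad_yellow: Thin YELLOW square pad, 50 x 50 x 3 mm, fixed on the floor of one pocket of the wooden rack (its top 7 mm above the desk), under the yellow objective at the start; it stays there and shows where that objective stood. Origin: centre of its underside, at the pocket's centre.
- pad_green: Thin GREEN square pad, 50 x 50 x 3 mm, fixed on the floor of one pocket of the wooden rack (its top 7 mm above the desk), under the green objective at the start; it stays there and shows where that objective stood. Origin: centre of its underside, at the pocket's centre.
- pad_blue: Thin BLUE square pad, 50 x 50 x 3 mm, fixed on the floor of one pocket of the wooden rack (its top 7 mm above the desk), under the blue objective at the start; it stays there and shows where that objective stood. Origin: centre of its underside, at the pocket's centre.
Things that resemble listed ones, but are neither listed nor needed, are in the scene too. Of the things shaped like the pad_blue, the blue one is meant.

How it is judged (in metres and radians):
At the end, for the whole second after the job is handed in: Each objective stands upright (0.1 rad) on its pocket floor in the grey tray, within 12 mm of the pocket's centre in the tray's x and y; if its pad lies at y in the wooden rack's frame, its pocket is the one at -y in the tray's frame. All four released and at rest (x of objective_red in the frame of grey_tray between -0.012 and 0.012 m and z of objective_red in the frame of grey_tray between 0.001 and 0.007 m and angle between each of objective_red, objective_yellow, objective_green, objective_blue's own z axis and vertical below 0.1 rad and linear speed of each of objective_red, objective_yellow, objective_green, objective_blue below 0.02 m/s and angular speed of each of objective_red, objective_yellow, objective_green, objective_blue below 0.2 rad/s and contact force between the fingers and objective_red below 0.05 N and ((y of pad_red in the frame of wood_rack between 0.07 and 0.11 m and y of objective_red in the frame of grey_tray between -0.102 and -0.078 m) or (y of pad_red in the frame of wood_rack between 0.01 and 0.05 m and y of objective_red in the frame of grey_tray between -0.042 and -0.018 m) or (y of pad_red in the frame of wood_rack between -0.05 and -0.01 m and y of objective_red in the frame of grey_tray between 0.018 and 0.042 m) or (y of pad_red in the frame of wood_rack between -0.11 and -0.07 m and y of objective_red in the frame of grey_tray between 0.078 and 0.102 m)) and x of objective_yellow in the frame of grey_tray between -0.012 and 0.012 m and z of objective_yellow in the frame of grey_tray between 0.001 and 0.007 m and contact force between the fingers and objective_yellow below 0.05 N and ((y of pad_yellow in the frame of wood_rack between 0.07 and 0.11 m and y of objective_yellow in the frame of grey_tray between -0.102 and -0.078 m) or (y of pad_yellow in the frame of wood_rack between 0.01 and 0.05 m and y of objective_yellow in the frame of grey_tray between -0.042 and -0.018 m) or (y of pad_yellow in the frame of wood_rack between -0.05 and -0.01 m and y of objective_yellow in the frame of grey_tray between 0.018 and 0.042 m) or (y of pad_yellow in the frame of wood_rack between -0.11 and -0.07 m and y of objective_yellow in the frame of grey_tray between 0.078 and 0.102 m)) and x of objective_green in the frame of grey_tray between -0.012 and 0.012 m and z of objective_green in the frame of grey_tray between 0.001 and 0.007 m and contact force between the fingers and objective_green below 0.05 N and ((y of pad_green in the frame of wood_rack between 0.07 and 0.11 m and y of objective_green in the frame of grey_tray between -0.102 and -0.078 m) or (y of pad_green in the frame of wood_rack between 0.01 and 0.05 m and y of objective_green in the frame of grey_tray between -0.042 and -0.018 m) or (y of pad_green in the frame of wood_rack between -0.05 and -0.01 m and y of objective_green in the frame of grey_tray between 0.018 and 0.042 m) or (y of pad_green in the frame of wood_rack between -0.11 and -0.07 m and y of objective_green in the frame of grey_tray between 0.078 and 0.102 m)) and x of objective_blue in the frame of grey_tray between -0.012 and 0.012 m and z of objective_blue in the frame of grey_tray between 0.001 and 0.007 m and contact force between the fingers and objective_blue below 0.05 N and ((y of pad_blue in the frame of wood_rack between 0.07 and 0.11 m and y of objective_blue in the frame of grey_tray between -0.102 and -0.078 m) or (y of pad_blue in the frame of wood_rack between 0.01 and 0.05 m and y of objective_blue in the frame of grey_tray between -0.042 and -0.018 m) or (y of pad_blue in the frame of wood_rack between -0.05 and -0.01 m and y of objective_blue in the frame of grey_tray between 0.018 and 0.042 m) or (y of pad_blue in the frame of wood_rack between -0.11 and -0.07 m and y of objective_blue in the frame of grey_tray between 0.078 and 0.102 m))); the robot touches nothing.
It fails at once if an objective is tipped (more than 0.6 rad from upright) (angle between any of objective_red, objective_yellow, objective_green, objective_blue's own z axis and vertical above 0.6 rad).
It fails at once if an objective is dropped (moves free of the fingers faster than 0.6 m/s, as after a fall of about 20 mm) ((linear speed of objective_red above 0.6 m/s and contact force between the fingers and objective_red below 0.05 N) or (linear speed of objective_yellow above 0.6 m/s and contact force between the fingers and objective_yellow below 0.05 N) or (linear speed of objective_green above 0.6 m/s and contact force between the fingers and objective_green below 0.05 N) or (linear speed of objective_blue above 0.6 m/s and contact force between the fingers and objective_blue below 0.05 N)).
It also fails if it takes over 99 s, if anything falls off the work surface, if the arm or the gripper's body presses on something with over 40 N, if the wrist force passes 120 N, or if a joint passes its speed limit or range.

### The arm

A 6-joint arm with a two-finger parallel gripper is mounted at the origin on the work surface. World frame = base frame: x ahead of the robot, y to its left, z up, the work surface at z = 0. Lengths are in mm, angles in rad, forces in N, time in s.
With the tool pointing down it reaches from about 350 to 875 mm from the base axis. Payload 4.2 kg.
Tool frame: the origin (TCP) lies midway between the tips of the shut fingers; the grasp point (between the pads) lies 19 mm behind it (arm.grip_point_offset is the distance from the TCP to the grasp point, in mm); z points along the fingers, x is the direction in which the jaws open and shut, and the axes are right-handed (so a half turn about z gives the same grasp; the last joint's range is limited). The gripper opens to 85 mm and grips with 20 to 120 N. Pads are 22 mm wide; open, the fingers measure 114 mm over their backs; the gripper's body (76 mm by 85 mm) begins 54 mm behind the grasp point. The pads swing forward as they close: fully open they stand 13 mm farther back than shut.
Start: joints at [1.446, 0.385, 0.008, 0, -1.194, -0.259], TCP at [233.996, 579.521, 231.312] pointing down, gripper open.
Joint ranges: [-3.14, 3.14], [-1.21, 2.06], [-1.07, 1.41], [-3.16, 2.05], [-2.99, -0.16], [-3.1, 3.1]. Speed limits (rad/s): [2.79, 2.79, 3.14, 3.14, 3.14, 3.14].

### API

Orientations are given as a unit quaternion [x, y, z, w].
In Python, from bench import arm gives the robot as it stands.
- The arm moves only by the tool move_arm, never from a script. Its argument "targets" is a list of rows, each a list of 7 numbers: the shift along the tool's x, y, z in cm, then the turn, a rotation vector about the tool's x, y, z in degrees, then the closure in counts, from 0 (fully open) to 255 (shut). In form: [[x, y, z, wx, wy, wz, grip], ...]. A call has 1 to 20 rows; each row is the pose to reach, as a shift and turn from the pose commanded when the call began, along the tool's axes at that moment; what a row does not reach only later rows make up. A row lasts 1/8 s, in which the tool goes at most 62.5 mm and 10.7 degrees, less where a joint would pass 70% of its speed; a pose out of reach is approached as far as the arm can. A call with a gripper value outside its range is refused whole. The fingers move at their own pace and stop on an object; the grip force is fixed at half the most. Time passes only in rows, so rows that repeat a pose let the fingers close. It gives the time, the measured TCP pose, the force and the opening at its end, in the units of the state.
- arm.read_state(): the state, without advancing time (a new reading comes with each control period).
- arm.get_image(name): name is "scene" or "side" or "wrist"; returns (picture, depth): 400x640x3 uint8, blue, green, red; 400x640 float32, mm along the optical axis (not along the pixel's ray), 0 where there is no reading.
- arm.camera_params(name): a dict with "mtx" (3x3 intrinsics, pixels), "dist" ([k1, k2, p1, p2, k3] as OpenCV has them; the pictures are not rectified), "world_to_cam" (4x4, takes a point from world to camera coordinates); the wrist camera has in their place "mount" (4x4, takes a point from camera to tool coordinates, whose origin is the TCP and whose axes are the tool frame's). Camera axes: x right, y down, z forward; pixel columns grow to the right and rows downward; lengths in mm; the calibration is good to about 2 mm. A picture is of the moment at which its call begins: read the wrist's pose just before it. camera_params takes no time and is no camera call.
- arm.job_done(): hands the job in, once; it reports no verdict.
Trained networks look in the newest picture that a camera, given by its name, has taken for a name from the list of things; names that differ only in an ending like _2 or _b are one class to them, and where a whole thing is asked for, a point or a joint stands for the part that bears it (a point fixed in the world has none). Each returns a list of dicts, best first, with "score" (0 to 1); they miss things now and then, are a little off and sometimes report something else, mostly with a low value. They report only what shows in the picture. A call takes as long as a camera call. They do not tell look-alikes from the thing itself.
- arm.search_frame(thing, camera): "bbox" ([left, top, right, bottom] in pixels, round what is visible of it).
- arm.tip_of(thing, camera): "uv" ([column, row] in pixels: a listed point, or the origin of a listed thing).
The state is a dict: "clock": time; "joints": joint angles; "joint_vel": joint speeds; "joint_efforts": joint torques, N m; "position": TCP position; "ee_rot": TCP orientation; "contact_force": force on the tool from outside, world axes, zero at the start; "wrist_torque": the same for the moment, N m; "gripper_width": finger opening in mm.
Only numpy, scipy, OpenCV 4.12 (cv2) and the standard library are available. Lean on these libraries where they do the work, as an engineer would, in place of code of your own. Each camera call takes 0.05 s, during which the arm holds its last target.

## Working session

There is one attempt and no reset: what is moved stays moved. The work goes in short steps, Python scripts to look and compute and a tool call to move; the robot and the scene stay as the last step left them, time stands still between calls to the robot, and variables do not carry over. Pictures are saved under pics/ and viewed, and the job is handed in when it is done.

Besides the shell and the picture viewer there is one more tool, called after "Request:" as name([rows], argument=value, ...), one row to a line, values as JSON. move_arm: Moves the arm, as the interface text tells. Its arguments: {"type":"object","properties":{"targets":{"type":"array","items":{"type":"array","items":{"type":"number"}}}},"required":["targets"]}

```bash
ls; mkdir -p pics; python3 - <<'E'
from bench import arm
import cv2
print(arm.read_state())
for n in ("scene","side","wrist"):
    im,d=arm.get_image(n); cv2.imwrite(f"pics/{n}0.png",im)
    p=arm.camera_params(n); print(n,{k:(v.round(4).tolist() if hasattr(v,'round') else v) for k,v in p.items()})
E
```

```text
pics
{'clock': 0.0, 'joints': array([ 1.44559798e+00,  3.85588367e-01,  6.61040496e-03, -5.00264890e-04,
       -1.19400002e+00, -2.58592508e-01]), 'joint_vel': array([-0.00013812,  0.00092352,  0.00023277, -0.00131578, -0.00059416,
       -0.00060156]), 'joint_efforts': array([ 1.10946810e-03, -3.92283905e+01,  1.88398468e+01,  4.18609142e+00,
       -4.64784389e-03, -8.67514807e-07]), 'position': array([233.79085743, 578.99074239, 230.19616192]), 'ee_rot': array([-5.59191315e-01,  8.29037894e-01, -6.67954808e-04, -8.93191829e-04]), 'contact_force': array([-0.60934953,  0.37932327, -0.53223923]), 'wrist_torque': array([-0.00114176,  0.01232805, -0.02989418]), 'gripper_width': 85.65785278288776}
scene {'mtx': [[432.5004, 0.0, 318.3502], [0.0, 432.5004, 204.8487], [0.0, 0.0, 1.0]], 'dist': [0.0276, 0.0, 0.0, 0.0, 0.0], 'world_to_cam': [[-0.6486, 0.761, 0.0127, 394.4532], [0.4172, 0.3694, -0.8303, -192.1826], [-0.6366, -0.5333, -0.5571, 1381.7952], [0.0, 0.0, 0.0, 1.0]]}
side {'mtx': [[445.0968, 0.0, 321.4426], [0.0, 445.0968, 197.6664], [0.0, 0.0, 1.0]], 'dist': [-0.1004, 0.0, 0.0, 0.0, 0.0], 'world_to_cam': [[0.8093, -0.5872, 0.0122, -472.5126], [-0.4415, -0.6219, -0.6468, 279.0439], [0.3874, 0.5181, -0.7626, 776.2808], [0.0, 0.0, 0.0, 1.0]]}
wrist {'mtx': [[360.2621, 0.0, 320.5249], [0.0, 360.2621, 195.0296], [0.0, 0.0, 1.0]], 'dist': [-0.0424, 0.0, 0.0, 0.0, 0.0], 'mount': [[1.0, -0.0004, 0.0014, 0.8169], [-0.0001, 0.9458, 0.3249, -83.3788], [-0.0015, -0.3249, 0.9458, -142.9608], [0.0, 0.0, 0.0, 1.0]]}
```

View pics/scene0.png

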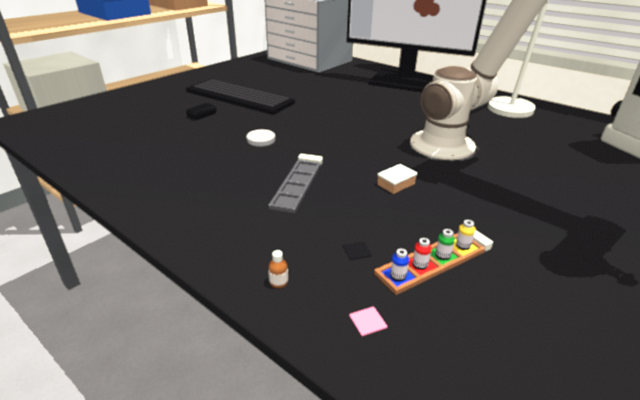

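View pics/side0.png

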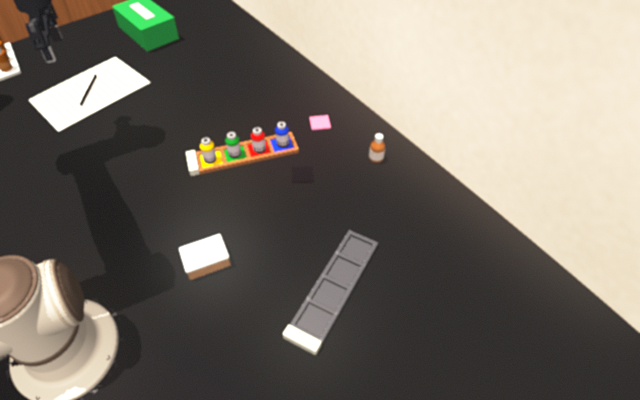

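View pics/wrist0.png

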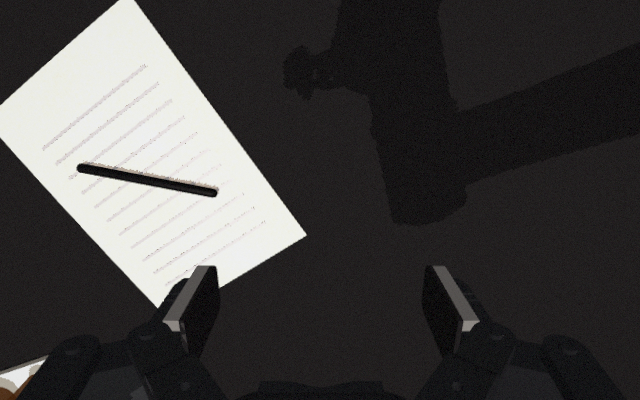

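Scene view: the wooden rack has blue (400,265), red (423,253), green (446,243) and yellow (466,234), with its white block at (482,240) next to yellow. The grey tray's pockets run from (285,205) to its white block at (311,159). Things that could be confused with the targets:
- loose pads, black (357,250) and pink (368,320)
- white/brown box (397,178)
- bottle (278,270)
- round white lid (261,137)

Next I'll measure both trays.

```bash
cat > h.py <<'E'
from bench import arm
import cv2, numpy as np
from scipy.spatial.transform import Rotation as R
def W2C(n,st=None):
    p=arm.camera_params(n)
    if n!="wrist": return np.array(p["world_to_cam"])
    T=np.eye(4);T[:3,:3]=R.from_quat(st["ee_rot"]).as_matrix();T[:3,3]=st["position"]
    return np.linalg.inv(T@np.array(p["mount"]))
def rays(n,uv):
    p=arm.camera_params(n)
    return cv2.undistortPoints(np.array(uv,float).reshape(-1,1,2),np.array(p["mtx"]),np.array(p["dist"]))[:,0]
def cloud(n,d,st=None):
    h,w=d.shape; u,v=np.meshgrid(np.arange(w),np.arange(h))
    q=rays(n,np.stack([u,v],-1).reshape(-1,2)); z=d.reshape(-1)
    P=np.c_[q*z[:,None],z]; T=np.linalg.inv(W2C(n,st))
    return (P@T[:3,:3].T+T[:3,3]).reshape(h,w,3)
def onplane(n,uv,z,st=None):
    q=rays(n,uv); T=np.linalg.inv(W2C(n,st)); D=np.c_[q,np.ones(len(q))]@T[:3,:3].T
    return T[:3,3]+D*((z-T[2,3])/D[:,2])[:,None]
def proj(n,P,st=None):
    p=arm.camera_params(n);T=W2C(n,st);P=np.array(P,float).reshape(-1,3)
    return cv2.projectPoints(P,cv2.Rodrigues(T[:3,:3])[0],T[:3,3],np.array(p["mtx"]),np.array(p["dist"]))[0][:,0]
E
python3 - <<'E'
from h import *
for n in ("scene","side"):
    im,d=arm.get_image(n); C=cloud(n,d)
    for t in ("wood_rack","grey_tray","objective_red","objective_yellow","objective_green","objective_blue"):
        b=arm.search_frame(t,n)[:2]; k=arm.tip_of(t,n)[:2]
        print(n,t,[(np.round(x["bbox"]).tolist(),round(x["score"],2)) for x in b],[(np.round(x["uv"],1).tolist(),round(x["score"],2)) for x in k], onplane(n,[k[0]["uv"]],4 if 'obj' not in t else 7).round(1) if k else '')
    z=C[...,2]; print("desk z",np.median(z[d>0]))
    for t in ("wood_rack","grey_tray"):
        b=arm.search_frame(t,n)
        if not b: continue
        l,tp,r,bt=np.round(b[0]["bbox"]).astype(int)
        m=np.zeros(z.shape,bool);m[tp-5:bt+5,l-5:r+5]=1
        s=m&(z>8)&(z<25)&(d>0); print(t,s.sum()); P=C[s]
        rc=cv2.minAreaRect(P[:,:2].astype(np.float32)); print(rc, "whites", np.median(C[m&(z>15)&(z<24)&(im.min(2)>150)],0))
        big=cv2.resize(im[max(0,tp-15):bt+15,l-15:r+15],None,fx=4,fy=4,interpolation=cv2.INTER_CUBIC); cv2.imwrite(f"pics/{n}_{t}.png",big[:600,:800])
E
```

```text
scene wood_rack [([374.0, 230.0, 495.0, 294.0], 0.64)] [([430.8, 261.8], 0.77)] [[535.4 247.1   4. ]]
scene grey_tray [([272.0, 154.0, 322.0, 215.0], 0.97)] [([297.9, 186.0], 0.65)] [[ 496.2 -167.1    4. ]]
scene objective_red [([412.0, 239.0, 432.0, 271.0], 0.57)] [([418.9, 264.1], 0.74)] [[561.6 233.3   7. ]]
scene objective_yellow [([456.0, 220.0, 475.0, 252.0], 0.83), ([410.0, 260.0, 439.0, 278.0], 0.36)] [([463.8, 246.0], 0.93)] [[444.3 277.4   7. ]]
scene objective_green [([436.0, 231.0, 455.0, 263.0], 0.61)] [([442.5, 256.4], 0.85), ([439.5, 255.7], 0.22)] [[506.9 258.7   7. ]]
scene objective_blue [([392.0, 247.0, 408.0, 282.0], 0.97)] [([398.5, 276.0], 0.61)] [[620.1 220.5   7. ]]
desk z 0.11805880300056515
wood_rack 1600
((523.6435546875, 249.46812438964844), (71.07593536376953, 272.3124084472656), 72.14759063720703) whites [415.26288463 294.75827225  20.22076576]
grey_tray 764
((482.32568359375, -181.02557373046875), (274.5817565917969, 69.28529357910156), 25.828594207763672) whites [ 372.61552266 -232.80365466   20.21055196]
side wood_rack [([182.0, 132.0, 297.0, 172.0], 
[... 206 characters left out ...]
], 0.87)] [([257.8, 150.7], 0.74)] [[557.4 234.4   7. ]]
side objective_yellow [] [([210.4, 158.1], 0.85)] [[448.5 279.9   7. ]]
side objective_green [([227.0, 134.0, 245.0, 157.0], 0.76)] [([232.3, 158.3], 0.51)] [[492.4 247.7   7. ]]
side objective_blue [([276.0, 122.0, 289.0, 146.0], 0.58)] [([283.6, 143.3], 0.57)] [[624.6 219.8   7. ]]
desk z 0.5709039602283497
wood_rack 1479
((513.8576049804688, 226.39874267578125), (125.14561462402344, 271.2267150878906), 70.82649230957031) whites [403.70596243 284.89098164  20.50283193]
grey_tray 2042
((481.5846862792969, -180.3264923095703), (272.6799621582031, 69.70697784423828), 25.527517318725586) whites [ 369.36164321 -233.86429937   19.99436895]
```

Request:
move_arm([
  [5, -8, 0, 0, 0, -1, 0],
  [10, -16, 0, 0, 0, -2, 0],
  [15, -24, 0, 0, 0, -3, 0],
  [19.7, -32.3, 0, 0, 0, -4, 0],
  [19.7, -32.3, 0, 0, 0, -4, 0],
  [19.7, -32.3, 0, 0, 0, -4, 0],
  [19.7, -32.3, 0, 0, 0, -4, 0],
  [19.7, -32.3, 0, 0, 0, -4, 0],
  [19.7, -32.3, 0, 0, 0, -4, 0],
  [19.7, -32.3, 0, 0, 0, -4, 0],
  [19.7, -32.3, 0, 0, 0, -4, 0],
  [19.7, -32.3, 0, 0, 0, -4, 0],
])

```text
clock: 3.15
position: [459.5, 276.3, 231.3]
ee_rot: [-0.588, 0.809, -0.0, 0.0]
contact_force: [1.0, -0.6, -0.4]
gripper_width: 85.2
```

```bash
cat > rack.py <<'E'
from h import *
st=arm.read_state(); im,d=arm.get_image("wrist"); cv2.imwrite("pics/wrist1.png",im)
print(st["clock"],st["position"].round(1),st["ee_rot"].round(4))
C=cloud("wrist",d,st); z=C[...,2]; print("desk",np.median(z[(d>0)&(abs(z)<10)]))
hsv=cv2.cvtColor(im,cv2.COLOR_BGR2HSV)
# objectives: points above 50mm -> nose tops
m=((z>55)&(z<90)&(d>0)).astype(np.uint8); m[300:]*=1
n,l,s,c=cv2.connectedComponentsWithStats(m)
for i in range(1,n):
    if s[i,4]>80:
        P=C[l==i]; print(s[i],P.min(0).round(1),P.max(0).round(1),np.median(P,0).round(1))
s=(z>8.5)&(z<25)&(d>0)&(C[...,0]>360)&(C[...,0]<720)&(C[...,1]>150)&(C[...,1]<350)
P=C[s]; print(s.sum(),cv2.minAreaRect(P[:,:2].astype(np.float32)))
E
python3 rack.py
```

```text
3.15 [459.5 276.3 231.3] [-0.5882  0.8087 -0.      0.    ]
desk 0.47294282553829703
[ 309   17   39   42 1250] [545.9 219.7  55. ] [577.6 251.7  72.7] [561.1 236.   62. ]
[ 307   97   36   37 1049] [487.  241.5  55. ] [518.9 272.8  72.7] [504.4 256.9  61.9]
[309 167  34  33 885] [428.  259.6  55. ] [459.8 291.3  72.7] [447.3 274.4  62.4]
6872 ((494.46978759765625, 257.5391540527344), (68.80819702148438, 214.3949737548828), 72.23632049560547)
```

View pics/wrist1.png

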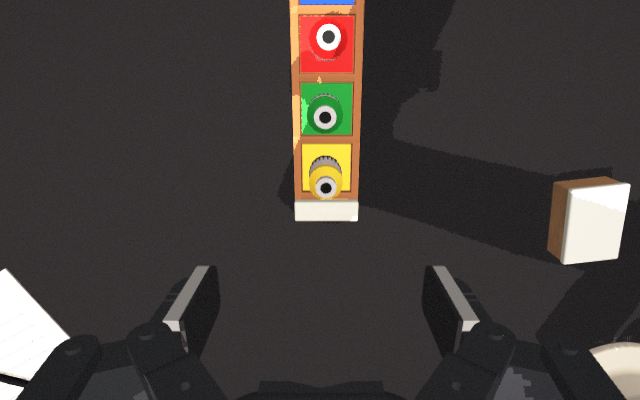

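Request:
move_arm([
  [0.56, 1.46, 4, 0, 0, 0, 0],
  [0.56, 1.46, 9, 0, 0, 0, 0],
  [0.56, 1.46, 14, 0, 0, 0, 0],
  [0.56, 1.46, 18, 0, 0, 0, 0],
  [0.56, 1.46, 20, 0, 0, 0, 0],
  [0.56, 1.46, 21.3, 0, 0, 0, 0],
  [0.56, 1.46, 21.3, 0, 0, 0, 0],
  [0.56, 1.46, 21.3, 0, 0, 0, 0],
])

```text
clock: 4.2
position: [444.7, 275.7, 19.2]
ee_rot: [-0.588, 0.809, 0.0, 0.001]
contact_force: [0.7, 0.7, 0.3]
gripper_width: 85.1
```

```bash
python3 - <<'E'
from h import *
st=arm.read_state(); print(st["position"],st["clock"])
im,d=arm.get_image("wrist"); cv2.imwrite("pics/wrist2.png",im)
E
```

```text
[444.72473394 275.72662856  19.24918526] 4.2
```

View pics/wrist2.png

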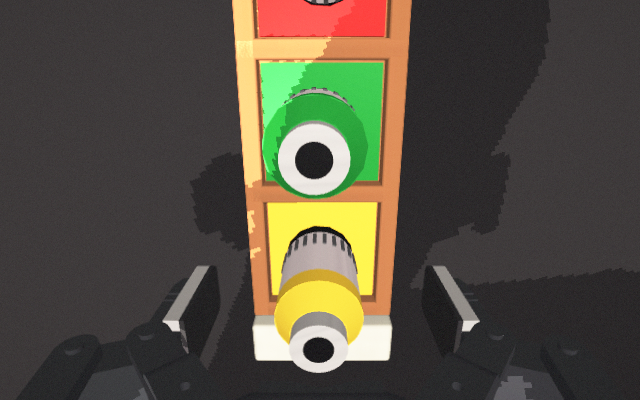

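The yellow nose (318,350) and barrel sit midway between the pads (about x=215 and x=427). The white block is behind it at (322,340). Closing now.

Request:
move_arm([
  [0, 0, 0, 0, 0, 0, 255],
  [0, 0, 0, 0, 0, 0, 255],
  [0, 0, 0, 0, 0, 0, 255],
  [0, 0, 0, 0, 0, 0, 255],
  [0, 0, 0, 0, 0, 0, 255],
  [0, 0, 0, 0, 0, 0, 255],
  [0, 0, 0, 0, 0, 0, 255],
  [0, 0, 0, 0, 0, 0, 255],
])

```text
clock: 5.25
position: [444.5, 275.4, 18.8]
ee_rot: [-0.588, 0.809, 0.0, 0.001]
contact_force: [-0.5, -0.4, 5.0]
gripper_width: 30.8
```

Request:
move_arm([
  [0, 0, -1, 0, 0, 0, 255],
  [0, 0, -4, 0, 0, 0, 255],
  [0, 0, -7, 0, 0, 0, 255],
  [0, 0, -10, 0, 0, 0, 255],
  [1.5, -1, -10, 0, 0, -2, 255],
  [5, -3.5, -10, 0, 0, -6, 255],
  [9, -6.4, -10, 0, 0, -11, 255],
  [13, -9.2, -10, 0, 0, -16, 255],
  [17, -12, -10, 0, 0, -21, 255],
  [21, -14.8, -10, 0, 0, -26, 255],
  [25, -17.7, -10, 0, 0, -31, 255],
  [29, -20.5, -10, 0, 0, -36, 255],
  [32.5, -23, -10, 0, 0, -40, 255],
  [34.5, -24.4, -10, 0, 0, -42.6, 255],
  [35.28, -24.93, -10, 0, 0, -43.6, 255],
  [35.28, -24.93, -10, 0, 0, -43.6, 255],
  [35.28, -24.93, -10, 0, 0, -43.6, 255],
  [35.28, -24.93, -10, 0, 0, -43.6, 255],
])

```text
clock: 7.5
position: [572.1, -136.5, 118.5]
ee_rot: [0.847, -0.532, -0.0, -0.0]
contact_force: [-0.1, 0.2, -1.0]
gripper_width: 30.9
```

```bash
cat > look.py <<'E'
import sys
from h import *
st=arm.read_state(); print(st["position"].round(1),st["ee_rot"].round(4),st["clock"],st["gripper_width"])
im,d=arm.get_image("wrist")
C=cloud("wrist",d,st); z=C[...,2]; print("desk",np.median(z[(d>0)&(abs(z)<10)]))
o=np.array([491.9,-175.9]); y=np.array([-.901,-.434]); x=np.array([-.434,.901])
rel=C[...,:2]-o; X=rel@x; Y=rel@y
s=(d>0)&(z>8.5)&(z<25)&(abs(X)<50)&(abs(Y)<170)
print(s.sum(),cv2.minAreaRect(C[s][:,:2].astype(np.float32)))
# overlay predicted pocket corners
ov=im.copy()
for c in (90,30,-30,-90):
    P=[[*(o+x*a+y*(c+b)),12] for a,b in((-26,-26),(26,-26),(26,26),(-26,26))]
    q=proj("wrist",P,st).round().astype(int)
    if abs(q).max()<3000: cv2.polylines(ov,[q],True,(0,255,0),1)
cv2.imwrite(sys.argv[1],ov)
E
python3 look.py pics/w3.png
```

```text
[ 572.1 -136.5  118.5] [ 8.465e-01 -5.323e-01 -0.000e+00 -1.000e-04] 7.5 30.86013884630681
desk 0.5042162097092557
4438 ((506.0594482421875, -169.25152587890625), (213.86322021484375, 68.68220520019531), 25.60964012145996)
```

View pics/w3.png

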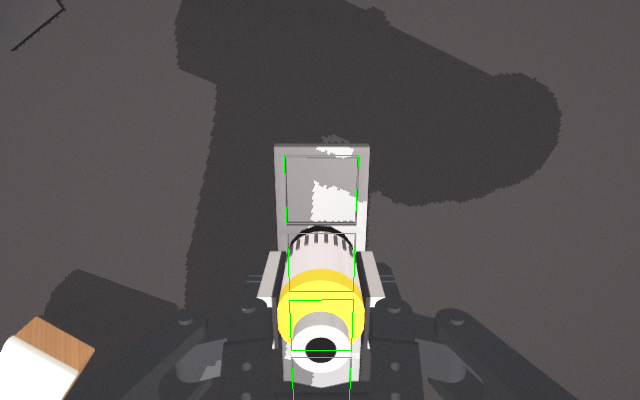

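The overlay of the predicted pockets matches the tray: the far pocket outline runs from (286,155) to (358,223). The yellow objective is held upright. Lowering.

Request:
move_arm([
  [0.05, 0, 3, 0, 0, 0, 255],
  [0.05, 0, 6.5, 0, 0, 0, 255],
  [0.05, 0, 9, 0, 0, 0, 255],
  [0.05, 0, 9.7, 0, 0, 0, 255],
  [0.05, 0, 10, 0, 0, 0, 255],
  [0.05, 0, 10.2, 0, 0, 0, 255],
  [0.05, 0, 10.25, 0, 0, 0, 255],
  [0.05, 0, 10.25, 0, 0, 0, 255],
])

```text
clock: 8.55
position: [572.8, -137.9, 16.4]
ee_rot: [0.846, -0.533, 0.0, -0.0]
contact_force: [-1.0, -0.3, -0.6]
gripper_width: 31.0
```

Request:
move_arm([
  [0, 0, 0.05, 0, 0, 0, 255],
  [0, 0, 0.07, 0, 0, 0, 255],
  [0, 0, 0.07, 0, 0, 0, 255],
])

```text
clock: 8.93
position: [572.8, -137.9, 15.8]
ee_rot: [0.846, -0.533, 0.0, -0.0]
contact_force: [-1.3, 1.3, 4.6]
gripper_width: 30.7
```

Request:
move_arm([
  [0, 0, 0, 0, 0, 0, 150],
  [0, 0, 0, 0, 0, 0, 60],
  [0, 0, 0, 0, 0, 0, 0],
  [0, 0, 0, 0, 0, 0, 0],
  [0, 0, 0, 0, 0, 0, 0],
  [0, 0, 0, 0, 0, 0, 0],
])

```text
clock: 9.68
position: [572.5, -137.9, 15.1]
ee_rot: [0.846, -0.533, 0.0, -0.0]
contact_force: [-1.3, 0.0, -0.0]
gripper_width: 85.7
```

```bash
python3 look.py pics/w4.png
```

```text
[ 572.5 -137.9   15.1] [ 0.8462 -0.5328  0.     -0.    ] 9.675 85.6680952886641
desk 0.4822274101066455
10412 ((552.4808349609375, -147.04649353027344), (111.7874984741211, 68.58863067626953), 25.87709617614746)
```

View pics/w4.png

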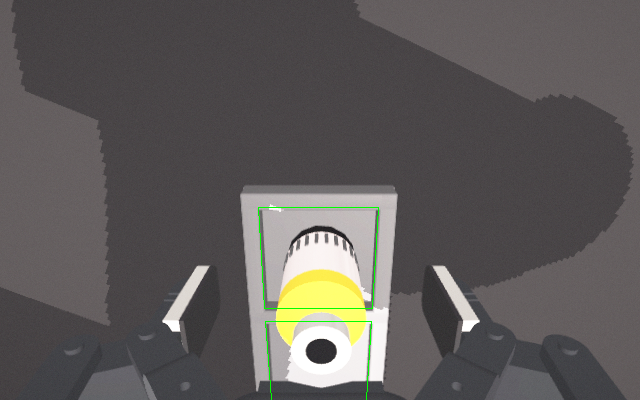

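Yellow stands inside the far pocket, its foot at about (321,240) within the outline from (259,208) to (379,308). On to green.

Request:
move_arm([
  [0, 0, -4, 0, 0, 0, 0],
  [0, 0, -9, 0, 0, 0, 0],
  [0, 0, -12.5, 0, 0, 0, 0],
  [-4, -1.1, -12.5, 0, 0, 5, 0],
  [-9, -2.5, -12.5, 0, 0, 11, 0],
  [-14, -3.9, -12.5, 0, 0, 17, 0],
  [-19, -5.3, -12.5, 0, 0, 23, 0],
  [-24, -6.7, -12.5, 0, 0, 29, 0],
  [-29, -8.1, -12.5, 0, 0, 35, 0],
  [-34, -9.5, -12.5, 0, 0, 40, 0],
  [-38, -10.6, -12.5, 0, 0, 43.6, 0],
  [-38.63, -10.8, -12.5, 0, 0, 43.6, 0],
  [-38.63, -10.8, -12.5, 0, 0, 43.6, 0],
  [-38.63, -10.8, -12.5, 0, 0, 43.6, 0],
])

```text
clock: 11.48
position: [502.9, 256.0, 140.0]
ee_rot: [-0.587, 0.809, -0.0, -0.0]
contact_force: [0.6, 0.7, 0.2]
gripper_width: 85.4
```

```bash
sed -i 's#pics/wrist1.png#pics/w5.png#' rack.py; python3 rack.py
```

```text
11.475 [502.9 256.  140. ] [-5.874e-01  8.093e-01 -0.000e+00 -3.000e-04]
desk 0.4519625867471291
[ 287    0   57   30 1273] [604.5 204.7  55. ] [624.8 235.7  72.7] [612.8 222.4  61. ]
[ 295   82   52   53 2110] [545.6 220.1  55. ] [577.4 251.7  72.6] [562.8 235.4  62. ]
[ 293  180   48   45 1648] [487.1 241.6  55. ] [519.2 273.3  72.9] [506.9 256.   62.8]
11545 ((509.94000244140625, 252.98876953125), (68.76585388183594, 245.21636962890625), 72.08969116210938)
```

View pics/w5.png

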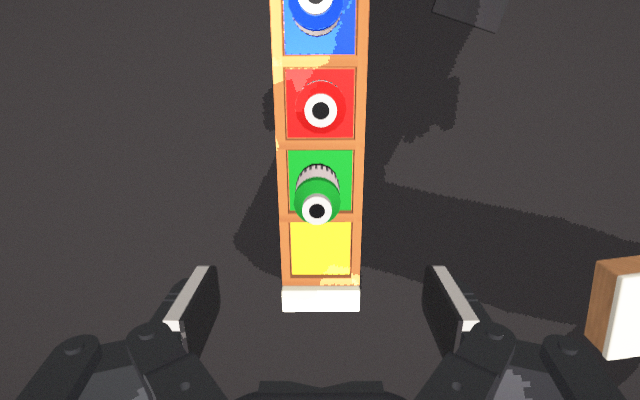

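Green stands at (317,195) with the yellow pad empty next to it at (320,248). Measured green centre is (503.2, 257.5). Descending and gripping.

Request:
move_arm([
  [-0.14, 0, 3, 0, 0, 0, 0],
  [-0.14, 0, 7, 0, 0, 0, 0],
  [-0.14, 0, 10, 0, 0, 0, 0],
  [-0.14, 0, 11.5, 0, 0, 0, 0],
  [-0.14, 0, 12.1, 0, 0, 0, 0],
  [-0.14, 0, 12.1, 0, 0, 0, 0],
  [-0.14, 0, 12.1, 0, 0, 0, 0],
  [-0.14, 0, 12.1, 0, 0, 0, 255],
  [-0.14, 0, 12.1, 0, 0, 0, 255],
  [-0.14, 0, 12.1, 0, 0, 0, 255],
  [-0.14, 0, 12.1, 0, 0, 0, 255],
  [-0.14, 0, 12.1, 0, 0, 0, 255],
  [-0.14, 0, 12.1, 0, 0, 0, 255],
  [-0.14, 0, 12.1, 0, 0, 0, 255],
  [-0.14, 0, 12.1, 0, 0, 0, 255],
])

```text
clock: 13.4
position: [503.6, 258.7, 19.5]
ee_rot: [-0.588, 0.809, -0.0, 0.0]
contact_force: [-0.2, -0.2, 5.0]
gripper_width: 30.8
```

Request:
move_arm([
  [0, 0, -1, 0, 0, 0, 255],
  [0, 0, -4, 0, 0, 0, 255],
  [0, 0, -7, 0, 0, 0, 255],
  [0, 0, -10, 0, 0, 0, 255],
  [1.5, -0.5, -10, 0, 0, -2, 255],
  [5, -1.8, -10, 0, 0, -6, 255],
  [9.5, -3.4, -10, 0, 0, -11, 255],
  [14, -5.1, -10, 0, 0, -16, 255],
  [18.5, -6.7, -10, 0, 0, -21, 255],
  [23, -8.3, -10, 0, 0, -26, 255],
  [27.5, -10, -10, 0, 0, -31, 255],
  [32, -11.6, -10, 0, 0, -36, 255],
  [36, -13.1, -10, 0, 0, -40, 255],
  [38.5, -14, -10, 0, 0, -42.6, 255],
  [39.68, -14.4, -10, 0, 0, -43.6, 255],
  [39.68, -14.4, -10, 0, 0, -43.6, 255],
  [39.68, -14.4, -10, 0, 0, -43.6, 255],
  [39.68, -14.4, -10, 0, 0, -43.6, 255],
])

```text
clock: 15.65
position: [517.7, -162.7, 119.1]
ee_rot: [0.846, -0.532, -0.0, -0.0]
contact_force: [1.2, -0.1, -0.3]
gripper_width: 30.6
```

```bash
python3 look.py pics/w6.png
```

```text
[ 517.7 -162.7  119.1] [ 8.465e-01 -5.324e-01 -1.000e-04 -0.000e+00] 15.65 30.57752006977846
desk 0.520443715689396
8803 ((480.90576171875, -181.2556610107422), (270.10113525390625, 68.6571044921875), 25.603757858276367)
```

View pics/w6.png

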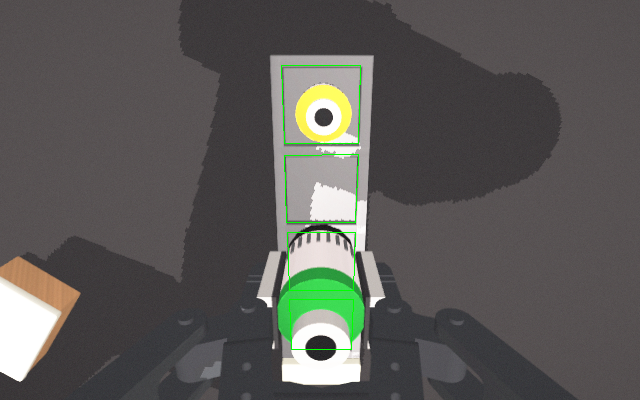

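Yellow stands in the -90 pocket at (323,115), upright. The tray rectangle agrees with the earlier fit to about 1 mm. Lowering green into the next pocket.

Request:
move_arm([
  [0.05, 0, 3, 0, 0, 0, 255],
  [0.05, 0, 6.5, 0, 0, 0, 255],
  [0.05, 0, 9, 0, 0, 0, 255],
  [0.05, 0, 9.7, 0, 0, 0, 255],
  [0.05, 0, 10, 0, 0, 0, 255],
  [0.05, 0, 10.2, 0, 0, 0, 255],
  [0.05, 0, 10.25, 0, 0, 0, 255],
  [0.05, 0, 10.3, 0, 0, 0, 255],
  [0.05, 0, 10.3, 0, 0, 0, 255],
])

```text
clock: 16.82
position: [518.3, -163.9, 16.6]
ee_rot: [0.846, -0.533, 0.0, -0.0]
contact_force: [-1.2, 0.0, -0.2]
gripper_width: 30.8
```

Request:
move_arm([
  [0, 0, 0.04, 0, 0, 0, 255],
  [0, 0, 0.06, 0, 0, 0, 255],
  [0, 0, 0.06, 0, 0, 0, 255],
])

```text
clock: 17.2
position: [518.3, -163.9, 16.5]
ee_rot: [0.846, -0.533, 0.0, -0.0]
contact_force: [-1.6, 1.1, 5.9]
gripper_width: 30.5
```

Request:
move_arm([
  [0, 0, 0, 0, 0, 0, 150],
  [0, 0, 0, 0, 0, 0, 60],
  [0, 0, 0, 0, 0, 0, 0],
  [0, 0, 0, 0, 0, 0, 0],
  [0, 0, 0, 0, 0, 0, 0],
  [0, 0, 0, 0, 0, 0, 0],
  [0, 0, -3, 0, 0, 0, 0],
  [0, 0, -8, 0, 0, 0, 0],
  [0, 0, -12.4, 0, 0, 0, 0],
  [0, 0, -12.4, 0, 0, 0, 0],
])

```text
clock: 18.45
position: [520.5, -164.1, 143.7]
ee_rot: [0.846, -0.533, 0.004, -0.002]
contact_force: [0.4, -0.5, 0.2]
gripper_width: 85.5
```

```bash
python3 look.py pics/w7.png
```

```text
[ 520.5 -164.1  143.7] [ 0.8464 -0.5325  0.0041 -0.0021] 18.45 85.52816445354212
desk 0.5528008717024591
10708 ((480.31646728515625, -181.58261108398438), (271.3465576171875, 68.68091583251953), 25.5530948638916)
```

View pics/w7.png

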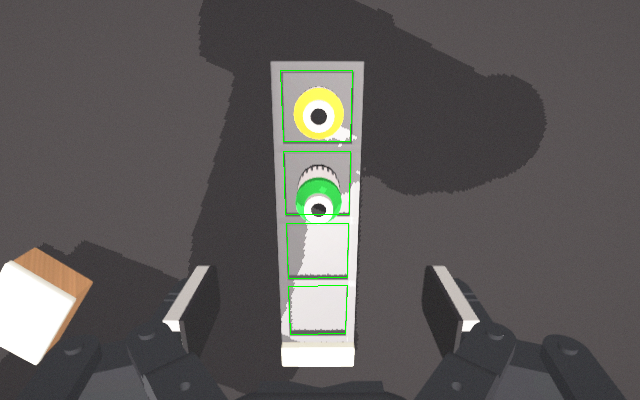

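Yellow (318,112) and green (318,195) both stand in their pockets. Going to red.

Request:
move_arm([
  [-2, -1.2, 0, 0, 0, 3, 0],
  [-6, -3.7, 0, 0, 0, 8, 0],
  [-10.5, -6.5, 0, 0, 0, 14, 0],
  [-15, -9.3, 0, 0, 0, 20, 0],
  [-20, -12.4, 0, 0, 0, 26, 0],
  [-25, -15.5, 0, 0, 0, 32, 0],
  [-29.5, -18.3, 0, 0, 0, 38, 0],
  [-33, -20.5, 0, 0, 0, 42, 0],
  [-34.16, -21.2, 0, 0, 0, 43.6, 0],
  [-34.16, -21.2, 0, 0, 0, 43.6, 0],
  [-34.16, -21.2, 0, 0, 0, 43.6, 0],
  [-34.16, -21.2, 0, 0, 0, 43.6, 0],
])

```text
clock: 20.0
position: [561.3, 234.7, 139.3]
ee_rot: [-0.587, 0.809, 0.0, -0.0]
contact_force: [0.5, -0.3, -0.3]
gripper_width: 85.1
```

```bash
sed -i 's#pics/w5.png#pics/w8.png#' rack.py; python3 rack.py
```

```text
20.0 [561.3 234.7 139.3] [-5.875e-01  8.093e-01  0.000e+00 -4.000e-04]
desk 0.48074274352069324
[ 287   83   52   53 2114] [604.4 203.9  55. ] [636.4 235.5  72.9] [621.7 218.9  62.1]
[ 294  180   47   46 1654] [545.4 220.   55. ] [577.5 251.7  72.4] [565.4 234.4  62.8]
11576 ((521.47265625, 249.2306365966797), (68.56624603271484, 270.39007568359375), 72.16117858886719)
```

View pics/w8.png

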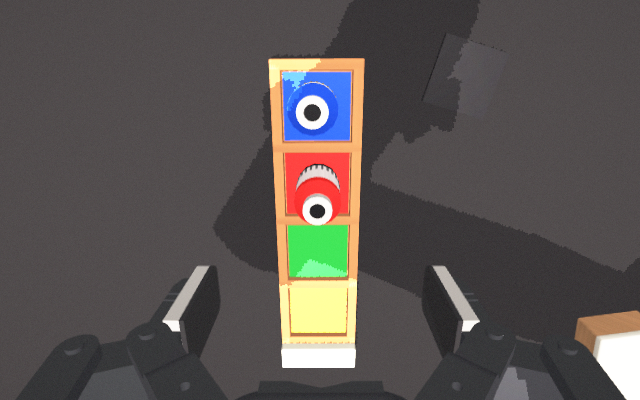

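Red (317,195) is centred between the jaws, with blue at (312,110). Measured red centre is (561.5, 235.9). Descending and gripping.

Request:
move_arm([
  [-0.04, 0, 3, 0, 0, 0, 0],
  [-0.04, 0, 7, 0, 0, 0, 0],
  [-0.04, 0, 10, 0, 0, 0, 0],
  [-0.04, 0, 11.5, 0, 0, 0, 0],
  [-0.04, 0, 12, 0, 0, 0, 0],
  [-0.04, 0, 12, 0, 0, 0, 0],
  [-0.04, 0, 12, 0, 0, 0, 0],
  [-0.04, 0, 12, 0, 0, 0, 255],
  [-0.04, 0, 12, 0, 0, 0, 255],
  [-0.04, 0, 12, 0, 0, 0, 255],
  [-0.04, 0, 12, 0, 0, 0, 255],
  [-0.04, 0, 12, 0, 0, 0, 255],
  [-0.04, 0, 12, 0, 0, 0, 255],
  [-0.04, 0, 12, 0, 0, 0, 255],
  [-0.04, 0, 12, 0, 0, 0, 255],
])

```text
clock: 21.92
position: [561.9, 236.4, 20.0]
ee_rot: [-0.588, 0.809, -0.0, 0.0]
contact_force: [-1.0, 0.1, 6.1]
gripper_width: 30.7
```

Request:
move_arm([
  [0, 0, -1, 0, 0, 0, 255],
  [0, 0, -4, 0, 0, 0, 255],
  [0, 0, -7, 0, 0, 0, 255],
  [0, 0, -10, 0, 0, 0, 255],
  [1.5, -0.1, -10, 0, 0, -2, 255],
  [5, -0.4, -10, 0, 0, -6, 255],
  [10, -0.9, -10, 0, 0, -11, 255],
  [15, -1.3, -10, 0, 0, -16, 255],
  [20, -1.8, -10, 0, 0, -21, 255],
  [25, -2.2, -10, 0, 0, -26, 255],
  [30, -2.6, -10, 0, 0, -31, 255],
  [35, -3.1, -10, 0, 0, -36, 255],
  [39.5, -3.5, -10, 0, 0, -40, 255],
  [42.3, -3.7, -10, 0, 0, -42.6, 255],
  [43.5, -3.82, -10, 0, 0, -43.6, 255],
  [43.5, -3.82, -10, 0, 0, -43.6, 255],
  [43.5, -3.82, -10, 0, 0, -43.6, 255],
  [43.5, -3.82, -10, 0, 0, -43.6, 255],
])

```text
clock: 24.18
position: [463.6, -188.7, 119.4]
ee_rot: [0.846, -0.532, -0.0, 0.0]
contact_force: [-0.1, 0.1, -2.0]
gripper_width: 30.8
```

```bash
python3 look.py pics/w9.png
```

```text
[ 463.6 -188.7  119.4] [ 8.465e-01 -5.325e-01 -1.000e-04  0.000e+00] 24.175 30.837631168674374
desk 0.5269661320391776
8414 ((497.91357421875, -173.0329132080078), (177.14944458007812, 68.63093566894531), 25.48153305053711)
```

View pics/w9.png

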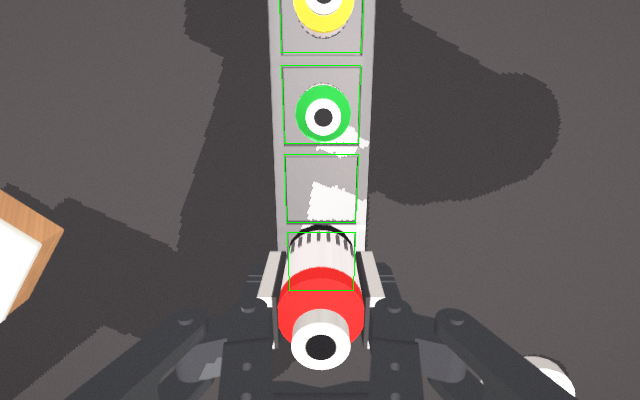

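Green (323,115) and the empty +30 pocket (321,188) line up with the overlay. Lowering red.

Request:
move_arm([
  [0.05, 0, 3, 0, 0, 0, 255],
  [0.05, 0, 6.5, 0, 0, 0, 255],
  [0.05, 0, 9, 0, 0, 0, 255],
  [0.05, 0, 9.7, 0, 0, 0, 255],
  [0.05, 0, 10, 0, 0, 0, 255],
  [0.05, 0, 10.2, 0, 0, 0, 255],
  [0.05, 0, 10.25, 0, 0, 0, 255],
  [0.05, 0, 10.3, 0, 0, 0, 255],
  [0.05, 0, 10.3, 0, 0, 0, 255],
])

```text
clock: 25.35
position: [464.1, -189.8, 16.9]
ee_rot: [0.846, -0.533, 0.0, -0.0]
contact_force: [0.5, 1.1, -0.3]
gripper_width: 31.1
```

Request:
move_arm([
  [0, 0, 0.04, 0, 0, 0, 255],
  [0, 0, 0.06, 0, 0, 0, 255],
  [0, 0, 0.06, 0, 0, 0, 255],
])

```text
clock: 25.72
position: [464.1, -189.8, 16.9]
ee_rot: [0.846, -0.533, 0.0, -0.0]
contact_force: [-1.8, 1.7, 6.9]
gripper_width: 30.6
```

Request:
move_arm([
  [0, 0, 0, 0, 0, 0, 150],
  [0, 0, 0, 0, 0, 0, 60],
  [0, 0, 0, 0, 0, 0, 0],
  [0, 0, 0, 0, 0, 0, 0],
  [0, 0, 0, 0, 0, 0, 0],
  [0, 0, 0, 0, 0, 0, 0],
  [0, 0, -3, 0, 0, 0, 0],
  [0, 0, -8, 0, 0, 0, 0],
  [0, 0, -12.4, 0, 0, 0, 0],
  [0, 0, -12.4, 0, 0, 0, 0],
  [0, 0, -12.4, 0, 0, 0, 0],
])

```text
clock: 27.1
position: [463.2, -189.6, 139.5]
ee_rot: [0.846, -0.533, -0.0, -0.0]
contact_force: [0.3, 0.3, 0.0]
gripper_width: 85.3
```

```bash
python3 look.py pics/w10.png
```

```text
[ 463.2 -189.6  139.5] [ 8.461e-01 -5.330e-01 -4.000e-04 -1.000e-04] 27.1 85.31989993231142
desk 0.5514436896255006
11144 ((469.56024169921875, -186.76817321777344), (244.84658813476562, 68.68559265136719), 25.604106903076172)
```

View pics/w10.png

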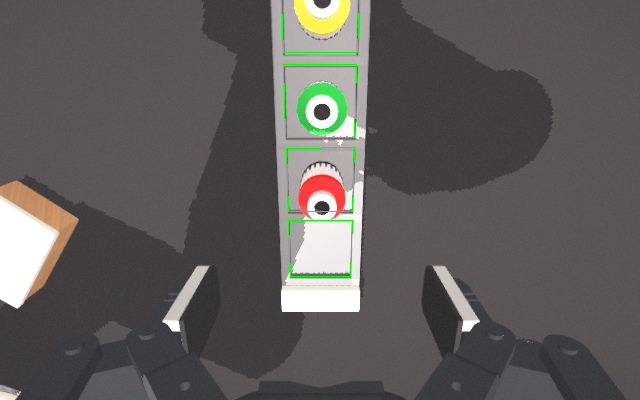

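Red stands in the +30 pocket at (322,190) and only the last pocket (321,248) is free. Fetching blue.

Request:
move_arm([
  [-1.5, -1.6, 0, 0, 0, 2, 0],
  [-4.5, -4.8, 0, 0, 0, 6.5, 0],
  [-8.5, -9, 0, 0, 0, 12, 0],
  [-12.5, -13.2, 0, 0, 0, 18, 0],
  [-16.5, -17.4, 0, 0, 0, 24, 0],
  [-20.5, -21.7, 0, 0, 0, 30, 0],
  [-24.5, -25.9, 0, 0, 0, 35.5, 0],
  [-28, -29.6, 0, 0, 0, 40.5, 0],
  [-30.1, -31.85, 0, 0, 0, 43.6, 0],
  [-30.1, -31.85, 0, 0, 0, 43.6, 0],
  [-30.1, -31.85, 0, 0, 0, 43.6, 0],
  [-30.1, -31.85, 0, 0, 0, 43.6, 0],
])

```text
clock: 28.65
position: [620.4, 218.1, 139.4]
ee_rot: [-0.587, 0.809, 0.0, -0.001]
contact_force: [-1.5, 0.6, 0.9]
gripper_width: 85.5
```

```bash
sed -i 's#pics/w8.png#pics/w11.png#' rack.py; python3 rack.py
```

```text
28.65 [620.4 218.1 139.4] [-5.875e-01  8.092e-01  1.000e-04 -7.000e-04]
desk 0.4639998070499587
[ 293  180   48   46 1655] [604.6 203.8  55. ] [636.4 235.2  72.6] [624.2 218.   62.8]
7450 ((535.2557373046875, 244.90353393554688), (68.76945495605469, 240.9105224609375), 72.25102233886719)
```

View pics/w11.png

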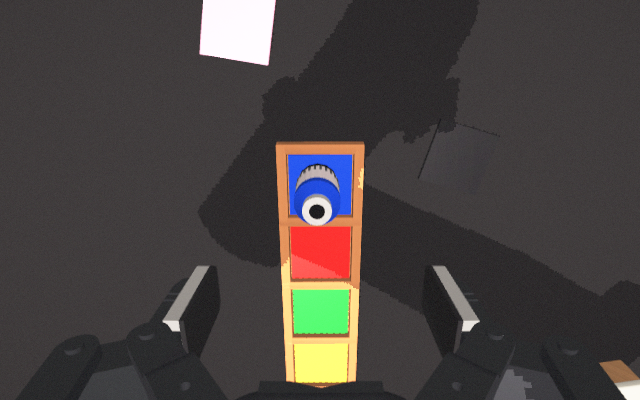

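Blue (317,195) is centred between the jaws, measured at (620.5, 219.5). Descending and gripping.

Request:
move_arm([
  [-0.08, 0, 3, 0, 0, 0, 0],
  [-0.08, 0, 7, 0, 0, 0, 0],
  [-0.08, 0, 10, 0, 0, 0, 0],
  [-0.08, 0, 11.5, 0, 0, 0, 0],
  [-0.08, 0, 12, 0, 0, 0, 0],
  [-0.08, 0, 12, 0, 0, 0, 0],
  [-0.08, 0, 12, 0, 0, 0, 0],
  [-0.08, 0, 12, 0, 0, 0, 255],
  [-0.08, 0, 12, 0, 0, 0, 255],
  [-0.08, 0, 12, 0, 0, 0, 255],
  [-0.08, 0, 12, 0, 0, 0, 255],
  [-0.08, 0, 12, 0, 0, 0, 255],
  [-0.08, 0, 12, 0, 0, 0, 255],
  [-0.08, 0, 12, 0, 0, 0, 255],
  [-0.08, 0, 12, 0, 0, 0, 255],
])

```text
clock: 30.58
position: [621.5, 220.3, 20.3]
ee_rot: [-0.588, 0.809, -0.0, 0.0]
contact_force: [0.8, 0.6, 3.2]
gripper_width: 30.6
```

Request:
move_arm([
  [0, 0, -1, 0, 0, 0, 255],
  [0, 0, -4, 0, 0, 0, 255],
  [0, 0, -7, 0, 0, 0, 255],
  [0, 0, -10, 0, 0, 0, 255],
  [1.5, 0.2, -10, 0, 0, -1.5, 255],
  [5, 0.7, -10, 0, 0, -5, 255],
  [10, 1.4, -10, 0, 0, -9.5, 255],
  [15, 2.1, -10, 0, 0, -14, 255],
  [20, 2.8, -10, 0, 0, -18.5, 255],
  [25, 3.5, -10, 0, 0, -23, 255],
  [30, 4.2, -10, 0, 0, -27.5, 255],
  [35, 4.9, -10, 0, 0, -32, 255],
  [40, 5.6, -10, 0, 0, -36.5, 255],
  [44, 6.1, -10, 0, 0, -40, 255],
  [46.7, 6.5, -10, 0, 0, -42.6, 255],
  [47.95, 6.68, -10, 0, 0, -43.6, 255],
  [47.95, 6.68, -10, 0, 0, -43.6, 255],
  [47.95, 6.68, -10, 0, 0, -43.6, 255],
  [47.95, 6.68, -10, 0, 0, -43.6, 255],
])

```text
clock: 32.95
position: [409.7, -214.8, 119.9]
ee_rot: [0.846, -0.532, -0.0, -0.0]
contact_force: [-0.4, 1.0, -0.8]
gripper_width: 30.4
```

```bash
python3 look.py pics/w12.png
```

```text
[ 409.7 -214.8  119.9] [ 8.464e-01 -5.325e-01 -1.000e-04 -0.000e+00] 32.95 30.36527929403602
desk 0.5296076384851744
8602 ((445.7831726074219, -197.99920654296875), (173.61952209472656, 68.7783432006836), 25.422887802124023)
```

View pics/w12.png

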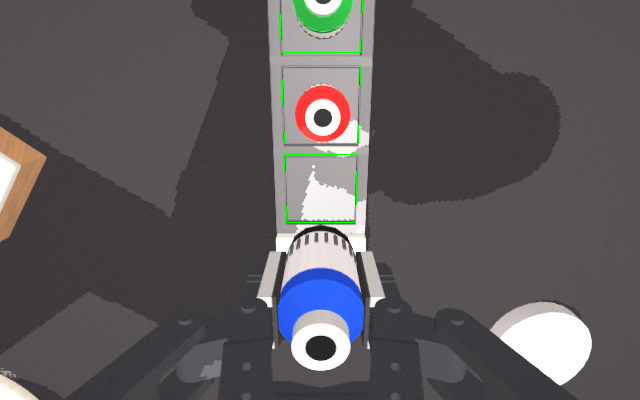

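Red (323,115) is in place, and the last pocket (321,188) is free, ahead of the white block. The round white lid (540,345) is over 100 mm to the side, so it is clear. Lowering blue.

Request:
move_arm([
  [0.05, 0, 3, 0, 0, 0, 255],
  [0.05, 0, 6.5, 0, 0, 0, 255],
  [0.05, 0, 9, 0, 0, 0, 255],
  [0.05, 0, 9.7, 0, 0, 0, 255],
  [0.05, 0, 10, 0, 0, 0, 255],
  [0.05, 0, 10.2, 0, 0, 0, 255],
  [0.05, 0, 10.25, 0, 0, 0, 255],
  [0.05, 0, 10.3, 0, 0, 0, 255],
  [0.05, 0, 10.3, 0, 0, 0, 255],
])

```text
clock: 34.12
position: [410.0, -215.9, 17.3]
ee_rot: [0.846, -0.533, 0.0, -0.0]
contact_force: [0.6, 0.7, -0.1]
gripper_width: 30.3
```

Request:
move_arm([
  [0, 0, 0.04, 0, 0, 0, 255],
  [0, 0, 0.06, 0, 0, 0, 255],
  [0, 0, 0.06, 0, 0, 0, 255],
])

```text
clock: 34.5
position: [410.0, -215.9, 17.2]
ee_rot: [0.846, -0.533, 0.0, -0.0]
contact_force: [-0.9, 0.8, 7.7]
gripper_width: 30.7
```

Request:
move_arm([
  [0, 0, 0, 0, 0, 0, 150],
  [0, 0, 0, 0, 0, 0, 60],
  [0, 0, 0, 0, 0, 0, 0],
  [0, 0, 0, 0, 0, 0, 0],
  [0, 0, 0, 0, 0, 0, 0],
  [0, 0, 0, 0, 0, 0, 0],
  [0, 0, -3, 0, 0, 0, 0],
  [0, 0, -8, 0, 0, 0, 0],
  [0, 0, -13, 0, 0, 0, 0],
  [0, -3, -18, 0, 0, 0, 0],
  [0, -7, -22, 0, 0, 0, 0],
  [0, -8, -22, 0, 0, 0, 0],
  [0, -8, -22, 0, 0, 0, 0],
  [0, -8, -22, 0, 0, 0, 0],
])

```text
clock: 36.25
position: [480.2, -181.3, 234.7]
ee_rot: [0.846, -0.533, -0.002, 0.001]
contact_force: [-0.2, -0.5, 0.3]
gripper_width: 85.5
```

```bash
python3 look.py pics/w13.png; python3 - <<'E'
from h import *
st=arm.read_state(); im,d=arm.get_image("wrist"); C=cloud("wrist",d,st); z=C[...,2]
m=((z>52)&(z<80)&(d>0)).astype(np.uint8)
n,l,s,c=cv2.connectedComponentsWithStats(m)
o=np.array([491.1,-176.3]); y=np.array([-.9016,-.4326]); x=np.array([-.4326,.9016])
for i in range(1,n):
    if s[i,4]>80:
        P=C[l==i]; r=P[:,:2]-o; a=np.c_[r@x,r@y]
        print(c[i].round(),((a.min(0)+a.max(0))/2).round(1),(a.max(0)-a.min(0)).round(1),P[:,2].max().round(1),im[l==i].mean(0).round())
im,d=arm.get_image("side"); cv2.imwrite("pics/side9.png",cv2.resize(im[180:380,240:440],None,fx=3,fy=3))
E
```

```text
[ 480.2 -181.3  234.7] [ 8.461e-01 -5.331e-01 -1.800e-03  8.000e-04] 36.25 85.45059266780257
desk 0.5800721782711946
7130 ((480.77130126953125, -181.61317443847656), (269.29608154296875, 68.61991882324219), 25.676645278930664)
[322.  47.] [ -1.2 -89.6] [31.2 30.9] 69.8 [139. 232. 236.]
[321. 120.] [ -1.2 -29.5] [31.2 31.2] 69.5 [137. 210. 126.]
[321. 184.] [-1.2 31. ] [31.3 31.8] 70.3 [142. 144. 241.]
[321. 242.] [-1.2 89.8] [31.1 28.6] 69.5 [235. 168. 133.]
```

View pics/w13.png

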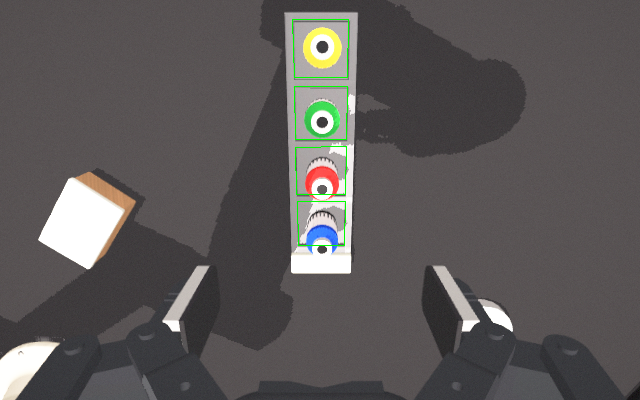

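View pics/side9.png

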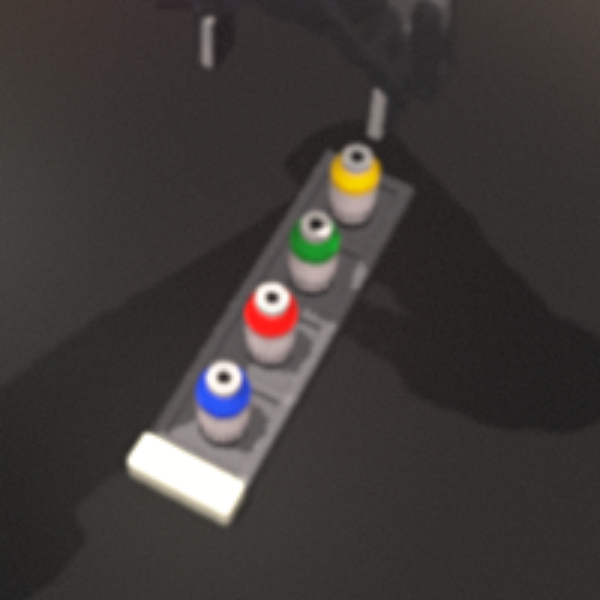

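The wrist view shows yellow (322,47), green (321,120), red (321,184) and blue (321,242) upright in the tray. Blue is next to the white block, and the side view agrees. Handing in.

```bash
python3 -c "
from bench import arm
print(arm.job_done())"
```

```text
the job is handed in; nothing more can be done
None
```

I moved all four objectives into the grey tray in reverse order and handed the job in at about 36 s on the robot clock. No verdict was reported.

**Order:** yellow stood nearest the wooden rack's white block, so it went into the tray pocket farthest from the tray's white block. Green and red followed, and blue ended up nearest the white block.

**Final checks, in the tray frame:**

| Objective | Target y (mm) | Measured y (mm) | Measured x (mm) |
|---|---|---|---|
| Yellow | -90 | -89.6 | -1.2 |
| Green | -30 | -29.5 | -1.2 |
| Red | +30 | +31.0 | -1.2 |
| Blue | +90 | +89.8 | -1.2 |

- **Position:** every measured position is well inside the 12 mm tolerance.
- **Upright:** the wrist and side pictures show all four standing upright.
- **Height:** the tops read 69.5 to 70.3 mm where 67 mm is expected on the pocket floor. They read 72.4 to 72.9 mm on the pads, where 70 mm is expected, so I take this as a camera offset of about 2.5 mm. The drop of about 3 mm from pad to tray floor matches the pad thickness.
- **Setting down:** each objective was lowered until the upward force was about 5 to 8 N before release.
- **Gripper:** it is open and clear, about 235 mm above the desk.

No check failed. The two fixed cameras and the wrist camera agreed on the tray's position to within 1 to 2 mm. They disagreed by up to about 12 mm on the rack's white block, because yellow partly hid it in the scene view, so I used the close wrist views for picking.

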